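Sweep the short bushes off the sorting board into the steel tote

ROBOT

A 6-joint arm with a two-finger parallel gripper is mounted at the origin on the work surface. World frame = base frame: x ahead of the robot, y to its left, z up, the work surface at z = 0. Lengths are in m, angles in degrees, forces in N, time in s.
With the tool pointing down it reaches from about 0.4 to 0.825 m from the base axis. Payload 7 kg.
Tool frame: the origin (TCP) lies at the very end of the fingers, on their centre line; the grasp point (between the pads) lies 19 mm behind it (r.hold_point_z is the distance from the TCP to the grasp point, in m); x points along the fingers, y is the direction in which the jaws open and shut, and the axes are right-handed (so a half turn about x gives the same grasp; the last joint's range is limited). The gripper opens to 88 mm and grips with 3 to 60 N. Pads are 19 mm wide; open, the fingers measure 130 mm over their backs; the gripper's body (78 mm by 193 mm) begins 47 mm behind the grasp point.
Start: joints at [-46.748, 20.546, 0.682, 0, -70.136, -16.507], TCP at [0.304, -0.603, 0.227] pointing down, gripper open.
Joint ranges: [-176.03, 176.03], [-82.01, 121.73], [-58.28, 71.71], [-173.87, 95.51], [-174.79, -0.11], [-173.66, 173.66]. Speed limits (degrees/s): [136.94, 136.94, 172.46, 180, 180, 180].

INTERFACE

Orientations are given as [roll, pitch, yaw] about the fixed x, y, z axes, in that order (R = Rz(yaw) Ry(pitch) Rx(roll)).
In Python, from plant import r gives the robot as it stands. The module is installed in compiled form; this text tells all that it offers.
- The arm moves only by the shell command python3 -m creep 'ROWS' [FORCE]. ROWS is JSON, a list of rows, each a list of 7 numbers: the turn, a rotation vector about the tool's x, y, z in rad, then the shift along the tool's x, y, z in cm, then the opening in per cent of the stroke, from 0 (shut) to 100 (fully open). In form: [[rx, ry, rz, x, y, z, fingers], ...]. A call has 1 to 8 rows; each row shifts and turns the commanded pose from where the row before left it, along the tool's axes as they then stand; what a row does not reach is not made up. A row lasts 1/10 s, in which the tool goes at most 50 mm and 8.59 degrees, less where a joint would pass 70% of its speed; a pose out of reach is approached as far as the arm can. A call is refused whole if a number of a shift passes 5 or a number of a turn 0.15, either way. A call with a gripper value outside its range is refused whole. The fingers move at their own pace and stop on an object; FORCE is the grip in N (left out, the last holds). Time passes only in rows, so rows that do not move let the fingers close. It gives the time, the measured TCP pose, the force and the opening at its end, in the units of the state.
- r.get_state(): the state, without advancing time (a new reading comes with each control period).
- r.capture(name): name is "scene" or "top"; returns (picture, depth): 400x640x3 uint8, blue, green, red; 400x640 float32, m along the optical axis (not along the pixel's ray), 0 where there is no reading.
- r.camera_info(name): a dict with "fovy" (degrees; the focal length in pixels is half the picture's height over the tangent of half this angle, whatever the lens; pixels are square), "cx", "cy" (the principal point, pixels), "camera_from_world" (4x4, takes a point from world to camera coordinates). Camera axes: x right, y down, z forward; pixel columns grow to the right and rows downward; lengths in m; the calibration is good to about 2 mm. A picture is of the moment at which its call begins. camera_info takes no time and is no camera call.
- r.close_job(): hands the job in, once; it reports no verdict.
Trained networks look in the newest picture that a camera, given by its name, has taken for a name from the list of things; names that differ only in an ending like _2 or _b are one class to them, and where a whole thing is asked for, a point or a joint stands for the part that bears it (a point fixed in the world has none). Each returns a list of dicts, best first, with "score" (0 to 1); they miss things now and then, are a little off and sometimes report something else, mostly with a low value. They report only what shows in the picture. A call takes as long as a camera call. They do not tell look-alikes from the thing itself.
- r.look_for(query, camera): "rect" ([left, top, right, bottom] in pixels, round what is visible of it).
- r.masks_of(query, camera): "pixels" (400x640 bool, what is visible of it) and "rect" ([left, top, right, bottom] in pixels, round what is visible of it).
The state is a dict: "time_s": time; "joints": joint angles; "qd": joint speeds; "joint_torque": joint torques, N m; "tcp_pos": TCP position; "eef_rot": TCP orientation; "contact_force": force on the tool from outside, world axes, zero at the start; "moment": the same for the moment, N m; "gripper_width": finger opening in m.
Only numpy, scipy, OpenCV 4.12 (cv2) and the standard library are available. Lean on these libraries where they do the work, as an engineer would, in place of code of your own. Each camera call takes 0.05 s, during which the arm holds its last target. There are 200 camera calls.

TASK

Three short black steel bushes lie on the raised sorting board. With the fingertips, sweep each of them along the board and off its open end so that all three drop into the steel tote, not into the cardboard carton at the other end; only push them, never pinch, lift or carry them. Leave the tall sleeve, the hexagon nut and the square gauge block standing where they are on the board.

Things in the scene. Friction and masses are not known exactly. Their poses are not given: they have to be found in the camera images.
- board: Raised sorting board, fixed: steel deck 250 mm (x, rim to rim) by 300 mm (y, end to end), top 70 mm above the work surface. Rims 4 mm thick, 10 mm above the deck, along the sides x = +-125 mm; both ends y = +-150 mm open. Origin: centre of its underside, on the work surface, z up. Bushes start 50 to 80 mm either side of the middle line x = 0; sleeve, nut and gauge stand on that line.
- tote_in (a point): Centre of the inner floor of the open dark steel tote with wire handles, fixed under one end of the board (which end varies). Outside 250 mm (x) by 160 mm (y), 60 mm tall, walls and floor 4 mm; axes parallel to the board's. The board's end overhangs its near wall by 20 mm, so what goes over that end falls in.
- carton_in (a point): Centre of the inner floor of the open cardboard carton with two folded-out flaps, fixed under the other end of the board. 240 mm by 160 mm, 60 mm tall, walls and floor 5 mm. Nothing belongs in it now.
- bush1_mid (a point): Centre (half-way up) of a short black steel bush: a ring 40 mm outside, 22 mm bore, 20 mm tall, about 140 g, lying flat on the board (it slides, it does not roll), its z up at the start. Alone in the lane at negative board x.
- bush2_mid (a point): Centre (half-way up) of a short black steel bush: a ring 40 mm outside, 22 mm bore, 20 mm tall, about 140 g, lying flat on the board (it slides, it does not roll), its z up at the start. In the lane at positive board x, towards the board's -y end.
- bush3_mid (a point): Centre (half-way up) of a short black steel bush: a ring 40 mm outside, 22 mm bore, 20 mm tall, about 140 g, lying flat on the board (it slides, it does not roll), its z up at the start. In the same lane, towards the board's +y end.
- sleeve: Tall black steel sleeve, tube 28 mm outside, 45 mm tall, standing upright and loose on the board's middle line; origin: centre of its underside. Stays where it is.
- nut: Hexagon steel nut, about 33 mm over corners, 18 mm tall, lying flat and loose on the board's middle line; origin: centre of its underside. Stays where it is.
- gauge: Square bright steel gauge block 24 by 24 mm, 35 mm tall, standing loose on the board's middle line; origin: centre of its underside. Stays where it is.
Not all that is in view belongs to the job. What is shaped like the part that bears bush2_mid but white is not meant.

How it is judged:
By the outcome, as a careful person would: the job done as asked, in the order asked, and still so for the second after the job is handed in, with the robot touching nothing.
It also fails if it takes over 51 s, if anything falls off the work surface, if the arm or the gripper's body presses on something with over 40 N, if the wrist force passes 120 N, or if a joint passes its speed limit or range.

## Working session

There is one attempt and no reset: what is moved stays moved. The work goes in short steps, Python scripts to look and compute and a shell command to move; the robot and the scene stay as the last step left them, time stands still between calls to the robot, and variables do not carry over. Pictures are saved under pics/ and viewed, about 8 in all and at most 12, crops included, and the job is handed in when it is done.

```bash
mkdir -p pics; cat > h.py <<'E'
import numpy as np, cv2
from plant import r
def cam(n):
    i=r.camera_info(n); f=200/np.tan(np.radians(i["fovy"])/2); return f,i["cx"],i["cy"],np.array(i["camera_from_world"])
def cloud(n,d):
    f,cx,cy,T=cam(n); v,u=np.mgrid[0:400,0:640]
    P=np.stack([(u-cx)/f*d,(v-cy)/f*d,d],-1); R=T[:3,:3]
    return (P-T[:3,3])@R
def proj(n,p):
    f,cx,cy,T=cam(n); q=T[:3,:3]@np.array(p)+T[:3,3]; return cx+f*q[0]/q[2],cy+f*q[1]/q[2]
E
python3 - <<'E'
from h import *
for n in("top","scene"):
    p,d=r.capture(n); cv2.imwrite(f"pics/{n}1.png",p); np.save(f"{n}1.npy",d)
    f,cx,cy,T=cam(n); print(n,f,cx,cy,(-T[:3,:3].T@T[:3,3]).round(3),(d==0).mean())
    for q in("bush1_mid","board","sleeve","nut","gauge"):
        print(q,[(round(o["score"],2),np.round(o["rect"]).astype(int).tolist()) for o in r.look_for(q,n)])
s=r.get_state();print(s["time_s"],s["tcp_pos"],s["eef_rot"],s["contact_force"],s["gripper_width"])
E
```

```text
top 426.1809887396124 317.58249023545625 201.9836999232352 [ 0.452 -0.079  0.931] 0.00400390625
bush1_mid [(0.74, [322, 262, 343, 278])]
board [(0.71, [230, 169, 382, 305])]
sleeve [(0.74, [248, 228, 260, 247])]
nut [(0.59, [345, 226, 364, 240])]
gauge [(0.65, [296, 228, 312, 242])]
scene 364.3792181422361 316.37758761061093 200.25959982246206 [ 1.146 -0.182  0.696] 0.004078125
bush1_mid [(0.73, [276, 148, 291, 160])]
board [(0.68, [243, 130, 391, 241])]
sleeve [(0.65, [347, 147, 358, 171])]
nut [(0.54, [264, 176, 278, 184])]
gauge [(0.62, [308, 163, 318, 178])]
0.6 [ 0.30371944 -0.60276258  0.22657911] [18.7912071  89.9998915  45.53518402] [ 0.71966126  0.26379552 -0.46656842] 0.0877382047656727
```

View pics/top1.png

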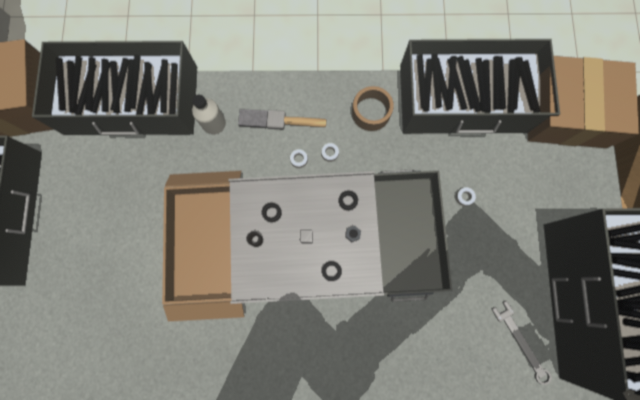

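View pics/scene1.png

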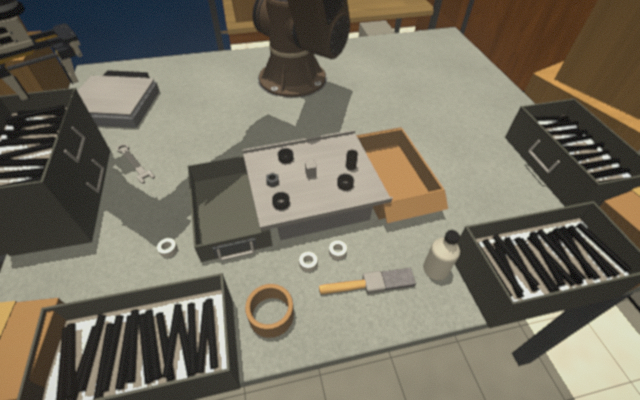

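The top view shows the tote to the right (board end near column 380) and the carton to the left. There are three black bushes: (272,212) and (348,200) share the far lane, and (331,271) is alone in the near lane. On the middle line are the sleeve (255,239), gauge (306,236) and nut (353,233). The white rings at (299,157), (330,151) and (466,196) are decoys lying on the table. Next I measure positions.

```bash
python3 - <<'E'
from h import *
p=cv2.imread("pics/top1.png"); d=np.load("top1.npy"); W=cloud("top",d)
z=W[...,2]; g=p.max(2)
# deck
m=(abs(z-.07)<.006); m[:,:225]=0;m[:,390:]=0
n,l,st,c=cv2.connectedComponentsWithStats(m.astype(np.uint8)); k=1+st[1:,4].argmax()
P=W[l==k]; print("deck z",np.median(P[:,2]).round(4)); rc=cv2.minAreaRect((P[:,:2]*1000).astype(np.float32)); print("deck rect",rc, cv2.boxPoints(rc).round(0).tolist())
# things standing on deck
f,cx,cy,T=cam("top"); C=-T[:3,:3].T@T[:3,3]
for nm,(u,v) in dict(A=(272,212),B=(348,200),Cc=(331,271),sleeve=(255,239),gauge=(306,236),nut=(353,233)).items():
    s=np.zeros(z.shape,bool); s[v-15:v+16,u-15:u+16]=1
    s&=(z>.081)&(z<.13); Q=W[s]; 
    if len(Q)==0: print(nm,"none");continue
    top=np.percentile(Q[:,2],90); Q=Q[Q[:,2]>top-.006]
    cc,rr=cv2.minEnclosingCircle((Q[:,:2]*1000).astype(np.float32))
    print(nm,len(Q),"ztop",top.round(4),"ctr",np.round(cc,1),"r",round(rr,1),"median",np.round(Q[:,:2].mean(0)*1000,1))
# tote
for (u,v) in [(410,230),(200,240),(436,230),(235,220)]: print((u,v),W[v,u].round(3))
big=cv2.resize(p[160:310,220:450],None,fx=3.4,fy=3.4,interpolation=cv2.INTER_CUBIC); cv2.imwrite("pics/crop1.png",big)
E
```

```text
deck z 0.0706
deck rect ((549.3831176757812, -46.35929870605469), (243.15000915527344, 301.2164611816406), 3.0312087535858154) [[420.0, 98.0], [436.0, -203.0], [679.0, -190.0], [663.0, 110.0]]
A 216 ztop 0.0922 ctr [595.8  19.7] r 19.9 median [595.5  19.5]
B 209 ztop 0.0924 ctr [ 620.4 -135.8] r 20.0 median [ 619.8 -135.6]
Cc 226 ztop 0.0921 ctr [ 478.3 -100.6] r 19.9 median [ 477.8 -100.9]
sleeve 102 ztop 0.1163 ctr [540.4  49.9] r 14.0 median [540.   49.7]
gauge 155 ztop 0.1072 ctr [545.7 -51.7] r 15.4 median [544.8 -51.7]
nut 181 ztop 0.0905 ctr [ 551.6 -144.7] r 15.6 median [ 551.7 -144.4]
(410, 230) [ 0.567 -0.276  0.005]
(200, 240) [0.546 0.182 0.006]
(436, 230) [ 0.567 -0.332  0.007]
(235, 220) [0.581 0.095 0.07 ]
```

View pics/crop1.png

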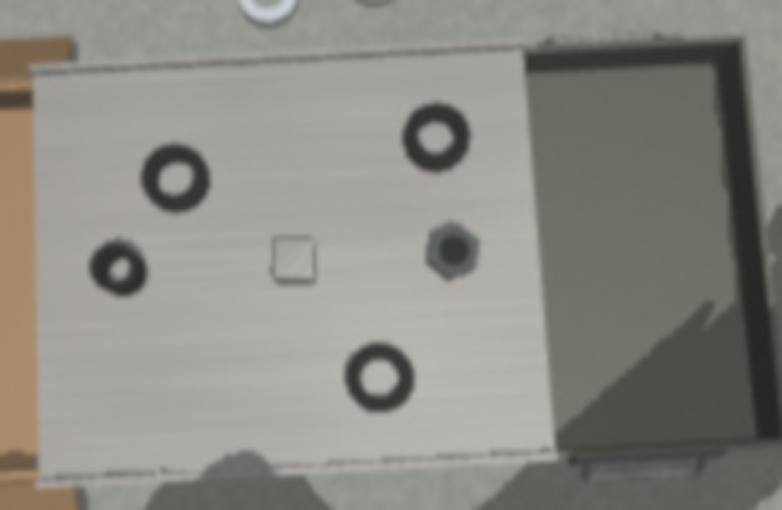

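```bash
cat >> h.py <<'E'
from scipy.spatial.transform import Rotation as Ro
th=np.radians(3.03); B0=np.array([.5494,-.0464]); S=np.array([np.sin(th),-np.cos(th)]); Ee=np.array([np.cos(th),np.sin(th)])
def st():
    s=r.get_state(); R=Ro.from_euler("xyz",s["eef_rot"],degrees=True).as_matrix(); p=np.array(s["tcp_pos"])
    d=p[:2]-B0; print("t",round(s["time_s"],2),"tcp",p.round(4),"board e,s mm",(d@Ee*1e3).round(1),(d@S*1e3).round(1),"F",np.round(s["contact_force"],1),"w",round(s["gripper_width"],3),"q",np.round(s["joints"],0))
    return R,p
def go(R,p,e,s,z):
    w=np.r_[B0+Ee*e/1e3+S*s/1e3,z]-p; print("to",(e,s,z),"tool cm",(R.T@w*100).round(2))
E
python3 - <<'E'
from h import *
R,p=st(); print(R.round(3))
# turn about tool x so that tool y -> +-Ee
for sg in(1,-1):
    t=R.T@np.r_[sg*Ee,0]; a=np.arctan2(t[2],t[1]); print(sg,"turn",a,np.degrees(a))
    R2=R@Ro.from_rotvec([a,0,0]).as_matrix(); print(R2.round(3)); go(R2,p,66,55,.13)
E
```

```text
t 0.6 tcp [ 0.3037 -0.6028  0.2266] board e,s mm -274.7 542.6 F [ 0.7  0.3 -0.5] w 0.088 q [-47.  21.   1.  -0. -70. -17.]
[[ 0.    -0.45   0.893]
 [ 0.     0.893  0.45 ]
 [-1.     0.     0.   ]]
1 turn 1.9846833026706285 113.71397691311236
[[ 0.     0.999  0.053]
 [ 0.     0.053 -0.999]
 [-1.     0.    -0.   ]]
to (66, 55, 0.13) tool cm [  9.66  34.07 -48.76]
-1 turn -1.1569093509191648 -66.28602308688765
[[ 0.    -0.999 -0.053]
 [ 0.    -0.053  0.999]
 [-1.    -0.     0.   ]]
to (66, 55, 0.13) tool cm [  9.66 -34.07  48.76]
```

```bash
python3 -m creep '[[-0.145,0,0,0,0,0,16],[-0.145,0,0,0,0,0,16],[-0.145,0,0,0,0,0,16],[-0.145,0,0,0,0,0,16],[-0.145,0,0,0,0,0,16],[-0.145,0,0,0,0,0,16],[-0.145,0,0,0,0,0,16],[-0.142,0,0,0,0,0,16]]'
python3 -c "
from h import *
R,p=st();print(R.round(3));go(R,p,66,50,.13)"
```

```text
time_s: 1.4
tcp_pos: [0.3038, -0.6028, 0.2266]
eef_rot: [-130.5, 90.0, -37.1]
contact_force: [0.1, 0.5, 0.8]
gripper_width: 0.0295
t 1.4 tcp [ 0.3038 -0.6028  0.2266] board e,s mm -274.7 542.6 F [0.1 0.5 0.8] w 0.03 q [-47.  21.   1.  -0. -70.  50.]
[[ 0.    -0.998 -0.059]
 [-0.    -0.059  0.998]
 [-1.    -0.    -0.   ]]
to (66, 50, 0.13) tool cm [  9.66 -34.37  49.06]
```

```bash
python3 -m creep '[[0,0,0,0.5,-2.5,4,16],[0,0,0,1,-2.8,4,16],[0,0,0,1,-2.8,4,16],[0,0,0,1,-2.8,4,16],[0,0,0,1,-2.8,4,16],[0,0,0,1,-2.8,4,16],[0,0,0,0.5,-2.8,4,16],[0,0,0,0,-2.8,4,16]]'
python3 -m creep '[[0,0,0,0.5,-3,4,16],[0,0,0,0.5,-3,4,16],[0,0,0,0.5,-3,4,16],[0,0,0,0.5,-3,4,16],[0,0,0,0,0,1,16],[0,0,0,0,0,0,16]]'
python3 -c "
from h import *
R,p=st();print(R.round(3));go(R,p,66,50,.074)"
```

```text
time_s: 2.2
tcp_pos: [0.5078, -0.2695, 0.166]
eef_rot: [69.9, 90.0, 162.9]
contact_force: [0.5, -0.9, -0.5]
gripper_width: 0.0136
time_s: 2.8
tcp_pos: [0.6181, -0.0943, 0.1462]
eef_rot: [87.5, 90.0, -179.3]
contact_force: [-1.1, -0.7, 0.1]
gripper_width: 0.0139
t 2.8 tcp [ 0.6181 -0.0943  0.1462] board e,s mm 66.1 51.4 F [-1.1 -0.7  0.1] w 0.014 q [  9.  19. -12.  -0. -59.  -6.]
[[-0.001 -0.998 -0.056]
 [-0.    -0.056  0.998]
 [-1.     0.001  0.   ]]
to (66, 50, 0.074) tool cm [7.22 0.   0.14]
```

```bash
python3 -m creep '[[0,0,0,2,0,0.1,16],[0,0,0,2,0,0,16],[0,0,0,1.5,0,0,16],[0,0,0,1,0,0,16],[0,0,0,0.5,0,0,16],[0,0,0,0,0,0,16]]'
python3 - <<'E'
from h import *
R,p=st()
a,d=r.capture("top"); cv2.imwrite("pics/top2.png",cv2.resize(a[160:310,220:450],None,fx=3.4,fy=3.4))
E
```

```text
time_s: 3.4
tcp_pos: [0.6174, -0.0958, 0.0765]
eef_rot: [101.1, 90.0, -165.9]
contact_force: [0.1, 0.0, 0.2]
gripper_width: 0.0142
t 3.4 tcp [ 0.6174 -0.0958  0.0765] board e,s mm 65.3 53.0 F [0.1 0.  0.2] w 0.014 q [  9.  23. -16.   0. -50.  -6.]
```

View pics/top2.png

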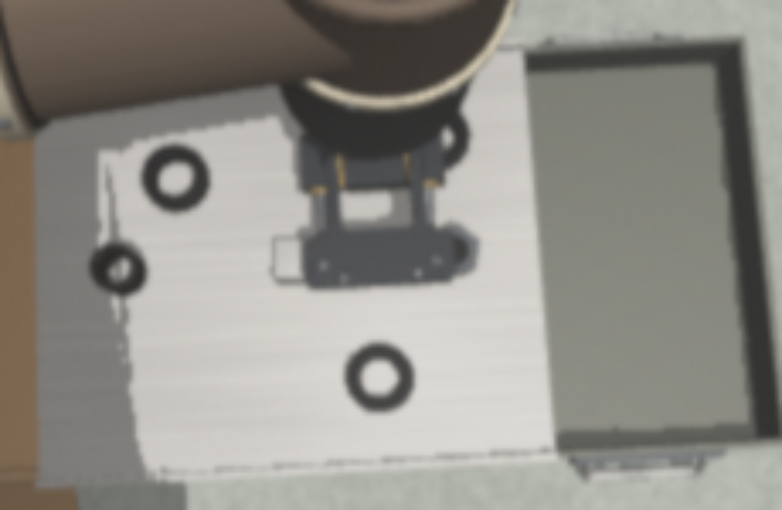

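The gripper sits behind bush B (visible at 455,135 in the crop), and nothing else has moved. I push it now.

```bash
python3 -m creep '[[0,0,0,0,0,-0.8,16],[0,0,0,0,0,-1.4,16],[0,0,0,0,0,-1.5,16],[0,0,0,0,0,-1.5,16],[0,0,0,0,0,-1.5,16],[0,0,0,0,0,-1.5,16],[0,0,0,0,0,-1.5,16],[0,0,0,0,0,-1.5,16]]'
python3 -m creep '[[0,0,0,0,0,-0.7,16],[0,0,0,0,0,0,16],[0,0,0,0,0,0,16]]'
python3 - <<'E'
from h import *
R,p=st()
a,d=r.capture("top"); W=cloud("top",d); cv2.imwrite("pics/top3.png",cv2.resize(a[160:310,220:450],None,fx=3.4,fy=3.4))
go(R,p,52,172,.15); go(R,p,52,-105,.15)
E
```

```text
time_s: 4.25
tcp_pos: [0.6234, -0.2087, 0.0764]
eef_rot: [95.9, 90.0, -171.1]
contact_force: [0.2, 0.2, -0.4]
gripper_width: 0.0142
time_s: 4.55
tcp_pos: [0.6239, -0.2141, 0.0765]
eef_rot: [61.6, 90.0, 154.6]
contact_force: [-0.5, 0.1, -0.3]
gripper_width: 0.0141
t 4.55 tcp [ 0.6239 -0.2141  0.0765] board e,s mm 65.5 171.4 F [-0.5  0.1 -0.3] w 0.014 q [ -2.  26. -12.  -0. -52.   5.]
to (52, 172, 0.15) tool cm [-7.35  1.35 -0.06]
to (52, -105, 0.15) tool cm [-7.35  1.36 27.64]
```

View pics/top3.png

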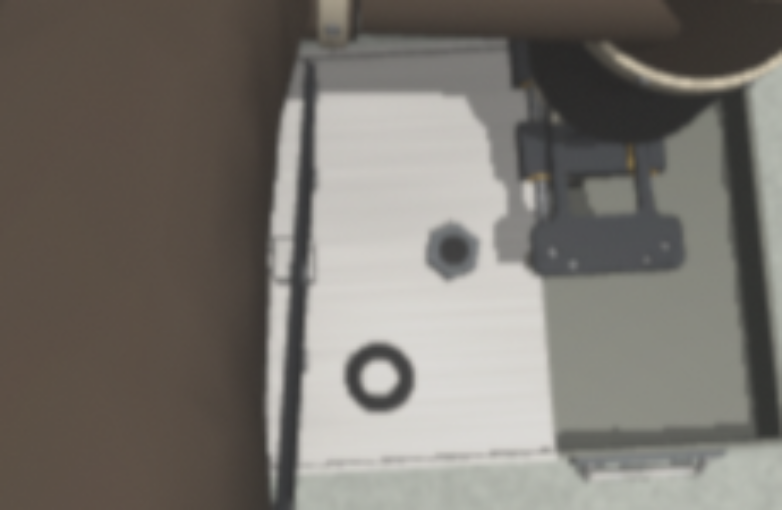

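B has left the deck; whether it is in the tote is still to be confirmed. I lift and go behind bush A.

```bash
python3 -m creep '[[0,0,0,-3,0,0,16],[0,0,0,-4,0.3,1,16],[0,0,0,-0.5,0.3,4,16],[0,0,0,0,0.4,4.5,16],[0,0,0,0,0.4,4.5,16],[0,0,0,0,0,4.5,16],[0,0,0,0,0,4.5,16],[0,0,0,0,0,4,16]]'
python3 -m creep '[[0,0,0,0,0,0.6,16],[0,0,0,0,0,0,16]]'
python3 - <<'E'
from h import *
R,p=st(); go(R,p,52,-105,.0765)
a,d=r.capture("top"); W=cloud("top",d); cv2.imwrite("pics/top4.png",cv2.resize(a[160:310,220:450],None,fx=3.4,fy=3.4))
E
```

```text
time_s: 5.4
tcp_pos: [0.5952, 0.0577, 0.1521]
eef_rot: [-64.7, 90.0, 28.5]
contact_force: [1.6, 0.5, -0.2]
gripper_width: 0.014
time_s: 5.6
tcp_pos: [0.5951, 0.0628, 0.1518]
eef_rot: [-60.2, 90.0, 33.0]
contact_force: [-0.1, -0.1, 0.6]
gripper_width: 0.0141
t 5.6 tcp [0.5951 0.0628 0.1518] board e,s mm 51.4 -106.7 F [-0.1 -0.1  0.6] w 0.014 q [ 25.  17. -15.  -0. -58. -21.]
to (52, -105, 0.0765) tool cm [ 7.53 -0.06 -0.17]
```

View pics/top4.png

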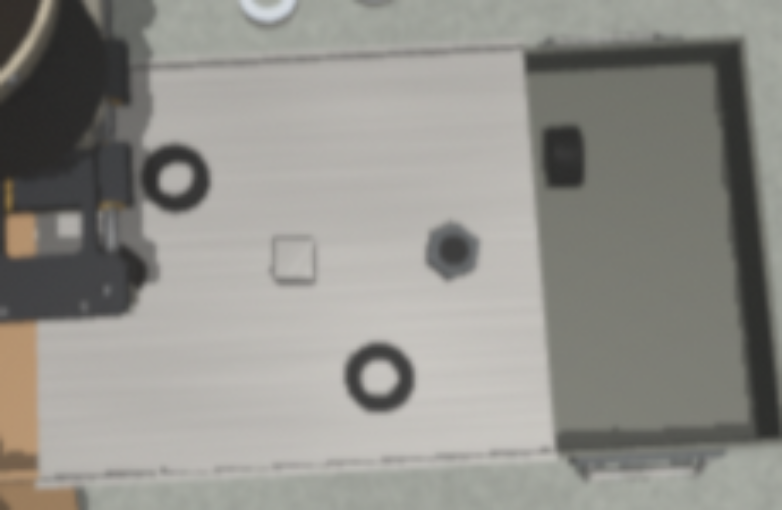

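Bush B is in the tote (563,156), standing on its edge. I go down behind bush A (175,178).

```bash
python3 -m creep '[[0,0,0,2,0,0,16],[0,0,0,2,0,0,16],[0,0,0,2,0,0,16],[0,0,0,1,0,0,16],[0,0,0,0.5,0,0,16],[0,0,0,0,0,-0.8,16],[0,0,0,0,0,-1.2,16],[0,0,0,0,0,-1.2,16]]'
python3 -m creep '[[0,0,0,0,-0.1,-1.5,16],[0,0,0,0,-0.1,-1.5,16],[0,0,0,0,-0.2,-1.5,16],[0,0,0,0,-0.2,-1.5,16],[0,0,0,0,-0.2,-1.5,16],[0,0,0,0,-0.1,-1.5,16],[0,0,0,0,0,-1.2,16],[0,0,0,0,0,0,16]]'
python3 - <<'E'
from h import *
R,p=st(); go(R,p,61,174,.0765)
a,d=r.capture("scene"); cv2.imwrite("pics/scene2.png",cv2.resize(a[110:280,170:460],None,fx=2.7,fy=2.7))
E
```

```text
time_s: 6.45
tcp_pos: [0.5976, 0.028, 0.0775]
eef_rot: [-71.6, 89.9, 21.5]
contact_force: [-0.1, 0.4, -0.5]
gripper_width: 0.0139
time_s: 7.25
tcp_pos: [0.6112, -0.0743, 0.0763]
eef_rot: [109.0, 89.9, -158.0]
contact_force: [0.4, -0.0, 0.6]
gripper_width: 0.0142
t 7.25 tcp [ 0.6112 -0.0743  0.0763] board e,s mm 60.2 31.2 F [ 0.4 -0.   0.6] w 0.014 q [ 11.  23. -18.   0. -50.  -8.]
to (61, 174, 0.0765) tool cm [ -0.02  -0.1  -14.28]
```

View pics/scene2.png

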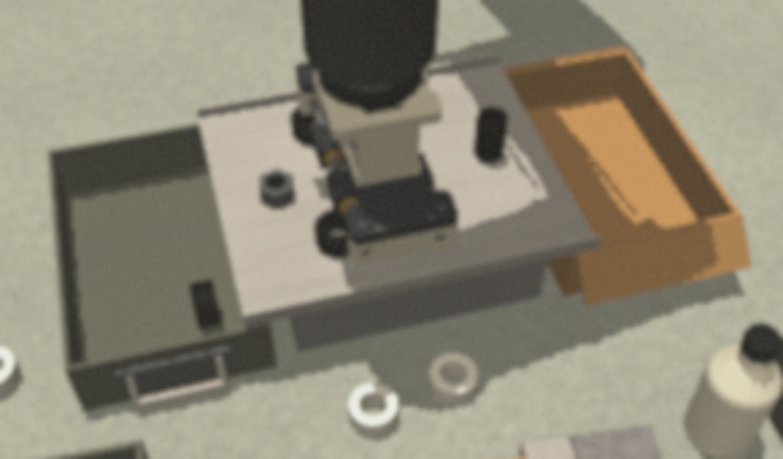

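Bush A (335,235) is cradled ahead of the fingers. The sleeve (490,135) and nut (277,188) are still standing. I carry on pushing.

```bash
python3 -m creep '[[0,0,0,0,0,-0.8,16],[0,0,0,0,0,-1.5,16],[0,0,0,0,0,-1.5,16],[0,0,0,0,0,-1.5,16],[0,0,0,0,0,-1.5,16],[0,0,0,0,0,-1.5,16],[0,0,0,0,0,-1.5,16],[0,0,0,0,0,-1.5,16]]'
python3 -m creep '[[0,0,0,0,0,-1.5,16],[0,0,0,0,0,-1.4,16],[0,0,0,0,0,0,16],[0,0,0,-3,0,0,16],[0,0,0,-4,0,0,16],[0,0,0,-0.5,0,0,16],[0,0,0,0,0,0,16]]'
python3 - <<'E'
from h import *
R,p=st(); go(R,p,-74,5,.15)
E
```

```text
time_s: 8.1
tcp_pos: [0.6177, -0.1869, 0.0769]
eef_rot: [-120.3, 90.0, -27.3]
contact_force: [-0.0, 0.5, 0.0]
gripper_width: 0.0136
time_s: 8.8
tcp_pos: [0.62, -0.2144, 0.1535]
eef_rot: [-97.3, 89.8, -4.2]
contact_force: [-0.1, -0.2, -0.6]
gripper_width: 0.0141
t 8.8 tcp [ 0.62   -0.2144  0.1535] board e,s mm 61.6 171.5 F [-0.1 -0.2 -0.6] w 0.014 q [ -2.  22.  -8.   0. -61.   5.]
to (-74, 5, 0.15) tool cm [ 0.3  13.56 16.65]
```

```bash
python3 -m creep '[[0,0,0,0,2,2.5,16],[0,0,0,0,3,3.5,16],[0,0,0,0,3,3.7,16],[0,0,0,0,3,3.5,16],[0,0,0,0,2.5,3.3,16],[0,0,0,0,0,0,16],[0,0,0,0,0,0,16]]'
python3 - <<'E'
from h import *
R,p=st(); go(R,p,-74,5,.0765)
a,d=r.capture("top"); W=cloud("top",d); cv2.imwrite("pics/top5.png",cv2.resize(a[160:310,220:450],None,fx=3.4,fy=3.4))
E
```

```text
time_s: 9.5
tcp_pos: [0.4748, -0.056, 0.1513]
eef_rot: [83.4, 90.0, 176.6]
contact_force: [0.2, 0.3, -0.1]
gripper_width: 0.0142
t 9.5 tcp [ 0.4748 -0.056   0.1513] board e,s mm -75.0 5.6 F [ 0.2  0.3 -0.1] w 0.014 q [ 17.   6. -30.  -0. -55. -14.]
to (-74, 5, 0.0765) tool cm [ 7.48 -0.11  0.06]
```

View pics/top5.png

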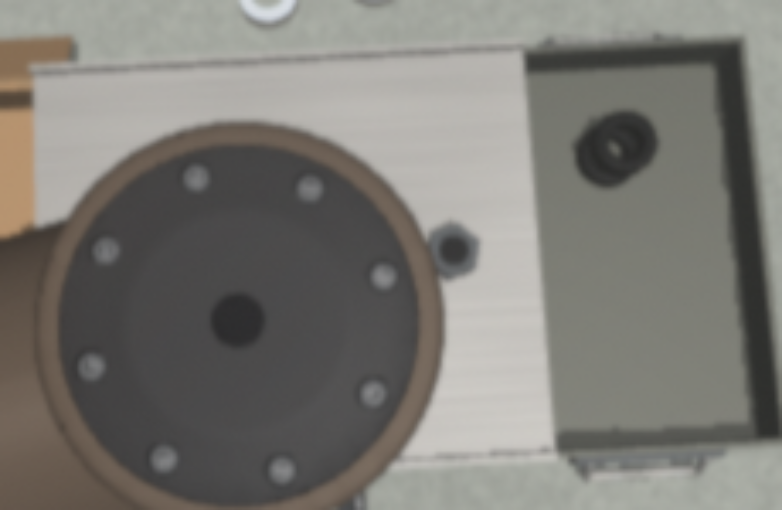

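Both A and B are in the tote, one lying on the other near (615,148). Bush C is next: go down behind it and push.

```bash
python3 -m creep '[[0,0,0,2,0,0,16],[0,0,0,2,-0.1,0,16],[0,0,0,2,0,0,16],[0,0,0,1,0,0,16],[0,0,0,0.5,0,0,16],[0,0,0,0,0,-0.8,16],[0,0,0,0,0,-1.2,16],[0,0,0,0,0,-1.2,16]]'
python3 -m creep '[[0,0,0,0,0,-1.5,16],[0,0,0,0,0,-1.5,16],[0,0,0,0,0,-1.5,16],[0,0,0,0,0,-1.5,16],[0,0,0,0,0,-1.5,16],[0,0,0,0,0,-1.5,16],[0,0,0,0,0,-1.5,16],[0,0,0,0,0,-1.5,16]]'
python3 -c "
from h import *
R,p=st();go(R,p,-74,173,.0765)"
```

```text
time_s: 10.35
tcp_pos: [0.4787, -0.0895, 0.0774]
eef_rot: [-82.1, 89.9, 11.0]
contact_force: [0.8, 1.0, -0.4]
gripper_width: 0.014
time_s: 11.15
tcp_pos: [0.4847, -0.2101, 0.0775]
eef_rot: [-100.3, 89.9, -7.3]
contact_force: [-0.0, 0.3, -0.8]
gripper_width: 0.0137
t 11.15 tcp [ 0.4847 -0.2101  0.0775] board e,s mm -73.3 160.1 F [-0.   0.3 -0.8] w 0.014 q [ -2.  15. -29.   0. -46.   5.]
to (-74, 173, 0.0765) tool cm [ 0.1   0.07 -1.29]
```

Finish the push, lift, and move clear over the tote towards the start side.

```bash
python3 -m creep '[[0,0,0,0,0,-1.3,16],[0,0,0,0,0,0,16],[0,0,0,0,0,0,16],[0,0,0,-4,0,0,16],[0,0,0,-4,0,-1,16],[0,0,0,-1,0,-4,16],[0,0,0,0,0,-4.5,16],[0,0,0,0,0.5,-4.5,16]]'
python3 -m creep '[[0,0,0,0,2,-4.5,16],[0,0,0,0,2,-4.5,16],[0,0,0,0,2,-4.5,16],[0,0,0,0,2,-4.5,16],[0,0,0,0,1,-2,16],[0,0,0,0,0,0,16]]'
python3 - <<'E'
from h import *
R,p=st()
a,d=r.capture("top"); W=cloud("top",d); z=W[...,2]
for nm,(u,v) in dict(sleeve=(255,239),gauge=(306,236),nut=(353,233)).items():
    s=np.zeros(z.shape,bool); s[v-15:v+16,u-15:u+16]=1
    s&=(z>.081)&(z<.13); Q=W[s]; top=np.percentile(Q[:,2],90); Q=Q[Q[:,2]>top-.006]
    print(nm,top.round(4),np.round(Q[:,:2].mean(0)*1000,1))
cv2.imwrite("pics/top6.png",cv2.resize(a[160:310,220:450],None,fx=3.4,fy=3.4))
E
```

```text
time_s: 11.95
tcp_pos: [0.4886, -0.3623, 0.1679]
eef_rot: [-109.6, 89.9, -16.5]
contact_force: [1.4, 1.0, 0.7]
gripper_width: 0.0136
time_s: 12.55
tcp_pos: [0.4116, -0.5581, 0.1667]
eef_rot: [-22.2, 89.2, 70.8]
contact_force: [12.6, 39.7, 16.3]
gripper_width: 0.014
t 12.55 tcp [ 0.4116 -0.5581  0.1667] board e,s mm -164.7 503.7 F [12.6 39.7 16.3] w 0.014 q [-38.  25.  -1.  -1. -65.  41.]
sleeve 0.1166 [540.   49.9]
gauge 0.1075 [544.7 -51.7]
nut 0.091 [ 551.5 -144.4]
```

View pics/top6.png

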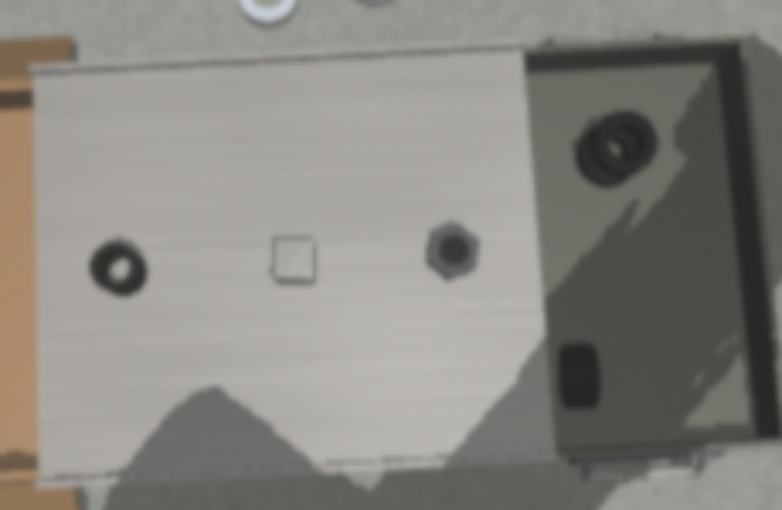

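All three bushes are in the tote, and the sleeve, gauge and nut haven't moved. However, the last reading shows about 45 N on the tool: the gripper has run into something on the −y side while retreating. I back off the way I came straight away.

```bash
python3 -m creep '[[0,0,0,0,-1,3,16],[0,0,0,0,-2,4.5,16],[0,0,0,0,-2,4.5,16],[0,0,0,0,-1,2,16],[0,0,0,0,0,0,16],[0,0,0,0,0,0,16]]'
python3 - <<'E'
from h import *
R,p=st()
a,d=r.capture("top"); W=cloud("top",d); cv2.imwrite("pics/top7.png",a)
d1=np.load("top1.npy"); W1=cloud("top",d1); 
b=(W1[...,2]>.1)&(np.mgrid[0:400,0:640][1]>540)&(np.mgrid[0:400,0:640][0]>200)
for w in (W1,W):
    Q=w[(w[...,2]>.08)&b]; print(Q.min(0).round(3),Q.max(0).round(3),np.percentile(Q,[2,50,98],axis=0).round(3).tolist())
E
```

```text
time_s: 13.2
tcp_pos: [0.4614, -0.4221, 0.1671]
eef_rot: [-127.2, 90.0, -34.0]
contact_force: [0.4, -0.6, 1.0]
gripper_width: 0.0143
t 13.2 tcp [ 0.4614 -0.4221  0.1671] board e,s mm -107.7 370.6 F [ 0.4 -0.6  1. ] w 0.014 q [-25.  18. -11.   0. -61.  28.]
[ 0.261 -0.667  0.1  ] [ 0.581 -0.079  0.931] [[0.273, -0.646, 0.104], [0.433, -0.569, 0.165], [0.577, -0.551, 0.233]]
[ 0.261 -0.641  0.085] [ 0.517 -0.079  0.931] [[0.269, -0.621, 0.109], [0.44, -0.379, 0.477], [0.508, -0.286, 0.593]]
```

View pics/top7.png

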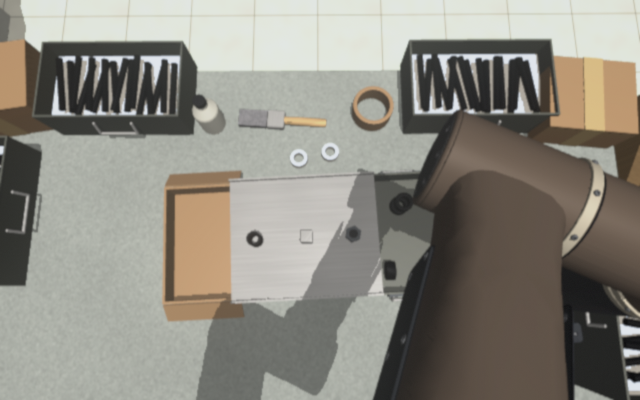

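The obstacle was the tall black bin at y ≈ −0.555, whose top is at about 0.23 m. The force is now back to zero. One last check before I hand in.

```bash
python3 -m creep '[[0,0,0,-3,0,0,16],[0,0,0,-3,0,0,16],[0,0,0,-2,0,0,16],[0,0,0,0,0,0,16]]'
python3 - <<'E'
from h import *
R,p=st()
a,d=r.capture("scene"); b=cv2.imread("pics/scene1.png"); W=cloud("scene",d); W1=cloud("scene",np.load("scene1.npy"))
for u,v in((80,150),(100,190),(20,200),(60,95)): print((u,v),W1[v,u].round(3),W[v,u].round(3))
cv2.imwrite("pics/scene3.png",a)
print([(round(o["score"],2),np.round(o["rect"]).astype(int).tolist()) for o in r.look_for("bush1_mid","scene")])
E
```

```text
time_s: 13.65
tcp_pos: [0.4615, -0.425, 0.2501]
eef_rot: [-129.7, 89.7, -36.7]
contact_force: [-0.4, -0.6, 1.1]
gripper_width: 0.014
t 13.65 tcp [ 0.4615 -0.425   0.2501] board e,s mm -107.8 373.5 F [-0.4 -0.6  1.1] w 0.014 q [-25.  15.  -4.   0. -71.  28.]
(80, 150) [ 0.428 -0.555  0.143] [ 0.429 -0.555  0.143]
(100, 190) [ 0.425 -0.569  0.009] [ 0.427 -0.568  0.011]
(20, 200) [ 0.581 -0.626  0.163] [ 0.58  -0.627  0.162]
(60, 95) [ 0.265 -0.608  0.187] [ 0.265 -0.608  0.187]
[]
```

View pics/scene3.png

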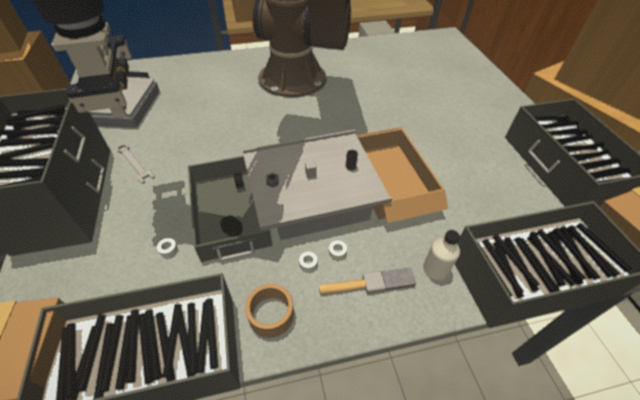

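The scene view shows the tote holding the bushes (one at 239,182, two stacked at 232,226). The carton is empty, the three standing parts are in place, the bin hasn't moved, and the arm is clear.

```bash
python3 -c "
from h import *
print(r.close_job()); st()"
```

```text
the job is handed in; nothing more can be done
None
the job is handed in; nothing more can be done
```

All three bushes are in the steel tote, but on the way out the gripper pressed against a storage bin, which may break the 40 N rule.

- **Pushing:** I swept each bush off the tote end one at a time. The fingers were held about 14 mm apart behind the bush, so nothing was pinched or lifted.
- **Last checks:** One bush is standing on edge in the tote and the other two are stacked. The carton is empty. The sleeve, gauge and nut are within about 0.3 mm of where they started. The arm was clear at about 1 N, and I handed in at about 14 s. In the final scene picture the detector found no bushes; I confirmed the three in the tote by eye in the top and scene pictures.
- **What went wrong:** After the last push I moved the arm too far towards −y without checking for obstacles, and it ran into the tall black bin there. The reading was about 40 N along y and 45 N in total. I backed off at once, and depth readings on the bin before and after agree to within 2 mm. That force is around or above the 40 N limit for the arm or gripper body, though well under the 120 N wrist limit. I could not tell whether the fingers or the gripper's body touched the bin, so this may count against the job.

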